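Close a laser's safety shutter: hold the spring catch, slide the bolt

ROBOT

A 7-joint arm with a two-finger parallel gripper is mounted at the origin on the work surface. World frame = base frame: x ahead of the robot, y to its left, z up, the work surface at z = 0. Lengths are in m, angles in rad, forces in N, time in s.
With the tool pointing down it reaches from about 0.35 to 0.9 m from the base axis. Payload 19.9 kg.
Tool frame: the origin (TCP) lies where the fingers leave the gripper's body, on its centre line; the fingertips stand 73 mm ahead of it and the grasp point (between the pads) lies 54 mm ahead of it; z points along the fingers, y is the direction in which the jaws open and shut (so a half turn about z gives the same grasp; the last joint's range is limited). The gripper opens to 85 mm and grips with 20 to 120 N. Pads are 22 mm wide; open, the fingers measure 114 mm over their backs; the gripper's body (76 mm by 85 mm) begins 54 mm behind the grasp point. The pads swing forward as they close: fully open they stand 13 mm farther back than shut.
Start: joints at [-1.365, 0.417, -0.01, 1.614, 0.005, 1.111, -0.053], TCP at [0.153, 0.606, 0.304] pointing down, gripper open.
Joint ranges: [-2.81, 2.81], [-0.39, 2.02], [-1.27, 1.25], [0.06, 2.57], [-1.19, 4.33], [0.19, 2], [-2.82, 2.82]. Speed limits (rad/s): [1.89, 1.89, 2.39, 2.39, 3.01, 3.01, 3.01].

INTERFACE

Orientations are given as a rotation vector (axis times angle).
In Python, from cell import manip, cams, job gives the robot as it stands. Calls block until the motion is done:
- manip.move_to(position, orientation): joint-space move of the TCP to a pose.
- manip.move_l(position, frame=None, rate=0.15, guard=None): straight line of the TCP; frame=None keeps the orientation; rate is the mean speed in m/s. With guard (N) it stops when the force on the tool has changed by that much, and returns True; else False.
- manip.goto_joints(angles): joint-space move.
- manip.gripper_to(opening): finger opening in m; the grip force is fixed at half the most; returns when the fingers have stopped.
- manip.hold(seconds).
- manip.inverse_kinematics(position, orientation): joint angles nearest the present ones, or None.
- cams.read_camera(name): name is "scene" or "top"; returns (picture, depth): 420x560x3 uint8, red, green, blue; 420x560 float32, m along the optical axis (not along the pixel's ray), 0 where there is no reading.
- cams.camera_params(name): a dict with "mtx" (3x3 intrinsics, pixels), "k1" (the pictures are not rectified: a ray, as slopes to the right and down, at radius r is drawn at 1 + k1 r^2 times it, then the intrinsics apply), "R" (3x3) and "t" (3): a world point X has camera coordinates R X + t. Camera axes: x right, y down, z forward; pixel columns grow to the right and rows downward; lengths in m; the calibration is good to about 2 mm. A picture is of the moment at which its call begins. camera_params takes no time and is no camera call.
A pose or a line that the arm cannot do raises manip.MotionError and nothing moves.
- job.finish_job(): hands the job in, once; it reports no verdict.
Readings, each from a call of its own:
- manip.read_time_s(): time.
- manip.read_joints(): joint angles.
- manip.read_dq(): joint speeds.
- manip.read_joint_efforts(): joint torques, N m.
- manip.read_tool_pos(): TCP position.
- manip.read_tool_rot(): TCP orientation.
- manip.read_force(): force on the tool from outside, world axes, zero at the start.
- manip.read_torque(): the same for the moment, N m.
- manip.read_opening(): finger opening in m.
Only numpy, scipy, OpenCV 4.12 (cv2) and the standard library are available. Lean on these libraries where they do the work, as an engineer would, in place of code of your own. Each camera call takes 0.05 s, during which the arm holds its last target.

TASK

Shut off the laser: with one fingertip press the yellow spring catch bar down and hold it down, and with the other fingertip push the red tab so that the bolt slides all the way across and its red blade covers the laser's opening. Only then let go, so that the catch springs back up and locks the bolt. Leave the lens, the screwdriver and the jar where they are.

Things in the scene. Friction and masses are not known exactly. Their poses are not given: they have to be found in the camera images.
- shutter: Laser shutter fixed to the table: black base plate, 104 mm along its x, 166 mm along y, 8 thick; steel bolt and yellow catch bar side by side on it. Origin on the table, half-way between bolt and catch lines; z up. The bolt closes along its +y. All x, y, z given here are mm in this frame. Guides over the bolt reach z 35 (y -104 to -92, 14 to 26). Between bolt and catch nothing stands above z 46.
- opening (a point): Centre of the laser's opening (green disc in a nozzle, x -45, y 82, z 56), facing the shutter's +x. It belongs to the black laser head, which fills x -175 to -55, y 39 to 125, up to z 89. The red blade on the bolt (32 mm along y, top at z 78) is clear of the opening when the bolt is open and covers it when closed.
- tab_top (a point): Centre of the top of the red upright tab on the bolt; axes as the shutter's; moves with the bolt. The tab is 24 mm along x, 14 along y and stands 40 mm above the bolt's top face (tab top z 70, bolt top z 30). With the bolt open it is at x -28, y -35. Push its -y face, 7 mm from this point, towards +y. The bolt drags with about 3 N.
- catch_top (a point): Centre of the top of the yellow catch bar, x 28, y -30, z 50 when up; axes as the shutter's; moves with it. The bar is 24 mm wide (x), 130 mm long (y), flat, parallel to the bolt, its centre line 56 mm from the tab's, so a finger can press it and slide along it while the other pushes the tab. It sinks straight down wherever pressed, 12 mm at most.
- catch (a joint): How far the catch bar is pressed down, m: 0 up (locking), 0.012 at its stop. The spring pushes back with 4 N at the top, 9 N at the bottom. Beyond 0.006 its tooth is clear of the bolt; when let up, the tooth enters the bolt's next notch (every 12 mm) and blocks it.
- bolt (a joint): Travel of the bolt, m: 0 open (the start), 0.036 fully closed, against its stop. The catch can spring up and lock it closed once it is beyond 0.033.
- lens_mid (a point): Loose lens on a post, 44 mm wide, 96 mm high, standing on the table near the shutter; the point is on its axis 40 mm up.
- driver: Loose screwdriver with orange handle, 130 mm long, lying near the shutter; origin at its underside, x along it.
- pot: Loose clear jar with a blue cap, 44 mm wide, 50 mm high, standing near the shutter; origin at the centre of its underside.

How it is judged:
By the outcome, as a careful person would: the job done as asked, in the order asked, and still so for the second after the job is handed in, with the robot touching nothing.
It also fails if it takes over 32 s, if anything falls off the work surface, if the arm or the gripper's body presses on something with over 40 N, if the wrist force passes 120 N, or if a joint passes its speed limit or range.

## Working session

There is one attempt and no reset: what is moved stays moved. The work goes in short steps, each a Python script; the robot and the scene stay as the last script left them, time stands still between calls to the robot, and variables do not carry over. Pictures are saved under pics/ and viewed, and the job is handed in when it is done.

```bash
ls; mkdir -p pics
python3 - <<'E'
from cell import manip,cams,job
import cv2,numpy as np
for n in("scene","top"):
    p,d=cams.read_camera(n); cv2.imwrite(f"pics/{n}0.png",p[:,:,::-1]); np.savez(f"{n}0.npz",p=p,d=d)
    print(n,cams.camera_params(n))
print(manip.read_time_s(),manip.read_tool_pos(),manip.read_tool_rot(),manip.read_force())
E
```

```text
pics
scene {'mtx': array([[435.90438541,   0.        , 287.25917321],
       [  0.        , 435.90438541, 200.49485343],
       [  0.        ,   0.        ,   1.        ]]), 'k1': 0.042678715259390904, 'R': array([[ 0.35996235,  0.93285477,  0.01445958],
       [ 0.73362562, -0.27344249, -0.62211145],
       [-0.57638577,  0.23454462, -0.78279516]]), 't': array([-0.2273701 , -0.3707302 ,  1.09714325])}
top {'mtx': array([[402.71165156,   0.        , 276.97225004],
       [  0.        , 402.71165156, 203.37782033],
       [  0.        ,   0.        ,   1.        ]]), 'k1': -0.12036112653965805, 'R': array([[ 0.14376201, -0.98957401,  0.00870405],
       [-0.95793416, -0.14136228, -0.2497576 ],
       [ 0.24838405,  0.02756775, -0.96826927]]), 't': array([-0.06946319,  0.59001541,  0.6845463 ])}
0.1 [0.15327475 0.60567297 0.30333034] [-3.88291868e-01 -3.11749063e+00  1.73422958e-03] [-0.41221337 -0.8218636  -0.24143288]
```

View pics/scene0.png

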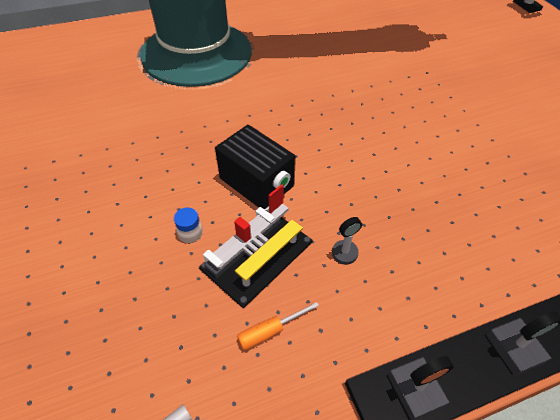

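View pics/top0.png

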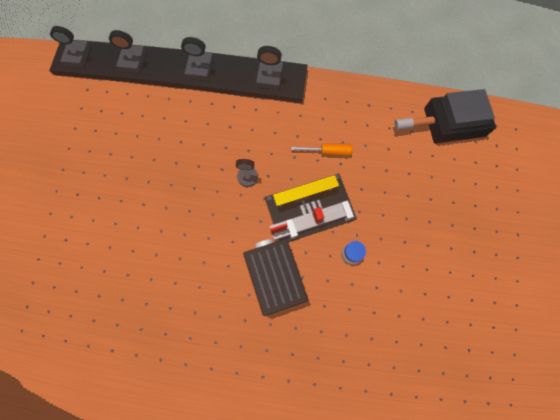

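Scene view: yellow catch bar around (270,250), red tab (243,230), blade (277,200), jar (187,225), lens (348,240), screwdriver (275,327). Top view: bar (307,191), tab (318,214), jar (355,252), lens (246,172). Next I'll measure these.

```bash
cat > h.py <<'E'
import numpy as np,cv2
from cell import manip,cams,job
def ray(n,uv):
    c=cams.camera_params(n); uv=np.asarray(uv,float).reshape(-1,1,2)
    s=cv2.undistortPoints(uv,c['mtx'],np.array([c['k1'],0,0,0.]),None,None,None).reshape(-1,2) 
    # cv2 model: drawn = ray*(1+k1 r^2), same as stated
    d=np.c_[s,np.ones(len(s))]@c['R']; o=-c['R'].T@c['t']; return o,d
def plane(n,uv,z):
    o,d=ray(n,uv); return o+d*((z-o[2])/d[:,2])[:,None]
def cloud(n,d):
    v,u=np.nonzero(d>0); c=cams.camera_params(n)
    o,r=ray(n,np.c_[u,v]); P=np.zeros(d.shape+(3,)); P[v,u]=o+r*d[v,u][:,None]; return P
def mask(p,col):
    h=cv2.cvtColor(p,cv2.COLOR_RGB2HSV); H,S,V=h[...,0],h[...,1],h[...,2]
    return {'y':(H>22)&(H<36)&(S>150)&(V>90),'r':((H<4)|(H>174))&(S>180)&(V>60),'b':(H>95)&(H<125)&(S>130)&(V>60)}[col]
def blobs(m,amin=15):
    k,l,s,c=cv2.connectedComponentsWithStats(m.astype(np.uint8))
    return [(l==i,s[i],c[i]) for i in range(1,k) if s[i,4]>=amin]
E
python3 - <<'E'
from h import *
for n in("scene","top"):
    f=np.load(f"{n}0.npz");p,d=f['p'],f['d'];P=cloud(n,d)
    for col in 'yrb':
        for m,s,c in blobs(mask(p,col)):
            q=P[m&(d>0)]; print(n,col,s,c.round(1),q.mean(0).round(4),'z',np.percentile(q[:,2],[5,50,95]).round(3))
            if col=='y':
                r=q[q[:,2]>np.percentile(q[:,2],90)-.006]; 
                cn=cv2.findContours(m.astype(np.uint8),0,1)[0][0]
                X=plane(n,cn.reshape(-1,2),.05)[:,:2]
                print('  rect',cv2.minAreaRect((X*1000).astype(np.float32)), 'meandepth top',r.mean(0).round(4))
E
```

```text
scene y [ 236  220   67   59 1021] [268.2 249.3] [ 0.6374 -0.0342  0.049 ] z [0.047 0.049 0.051]
  rect ((636.6481323242188, -32.09709548950195), (22.97744369506836, 128.36663818359375), 26.787063598632812) meandepth top [ 0.6374 -0.0342  0.049 ]
scene r [268 185  16  28 279] [275.7 197.8] [0.5514 0.0091 0.0573] z [0.034 0.058 0.077]
scene r [235 217  15  25 271] [242.2 228.9] [ 0.592  -0.0628  0.0566] z [0.035 0.06  0.07 ]
scene b [546   0  14   9  71] [554.7   2.8] [-0.23    1.4759 -0.2526] z [-0.263 -0.254 -0.24 ]
scene b [174 208  25  24 460] [186.  219.1] [ 0.5342 -0.1417  0.0473] z [0.039 0.049 0.05 ]
top y [273 176  66  30 762] [305.4 190.1] [ 0.6355 -0.0345  0.0499] z [0.048 0.05  0.052]
  rect ((635.7230834960938, -35.0360107421875), (24.12215805053711, 130.9281463623047), 26.776840209960938) meandepth top [ 0.6353 -0.0341  0.0501]
top r [314 208  10  12  76] [318.4 213.5] [ 0.5871 -0.0635  0.0701] z [0.068 0.07  0.072]
top r [271 225  15   6  31] [278.  227.3] [0.5485 0.0082 0.0761] z [0.07  0.077 0.08 ]
top b [346 242  19  19 295] [355. 251.] [ 0.5292 -0.1433  0.0501] z [0.048 0.05  0.052]
```

```bash
cat >> h.py <<'E'
from scipy.spatial.transform import Rotation as Ro
th=np.radians(26.8)
xh=np.array([np.cos(th),np.sin(th),0]);yh=np.array([-np.sin(th),np.cos(th),0])
bar=np.array([.6363,-.0340,0]); O=bar-.028*xh+.030*yh
def W(x,y,z): return O+xh*x/1000+yh*y/1000+np.array([0,0,z/1000])
def S(p): q=np.asarray(p)-O; return np.array([q@xh,q@yh,np.asarray(p)[...,2]])*1000 if np.ndim(p)==1 else np.c_[q@xh,q@yh,q[:,2]]*1000
zt=np.array([0,0,-1.]); yt=xh
ROT=Ro.from_matrix(np.c_[np.cross(yt,zt),yt,zt]).as_rotvec()
def snap(tag):
    for n in("scene","top"):
        p,d=cams.read_camera(n); cv2.imwrite(f"pics/{n}_{tag}.png",p[:,:,::-1]); np.savez(f"{n}_{tag}.npz",p=p,d=d)
        # zoom on shutter
        c=(255,225) if n=="scene" else (305,205)
        k=p[c[1]-75:c[1]+75,c[0]-100:c[0]+100]; cv2.imwrite(f"pics/{n}_{tag}z.png",cv2.resize(k,None,fx=4,fy=4,interpolation=cv2.INTER_CUBIC)[:,:,::-1])
E
python3 - <<'E'
from h import *
for n,b in(("scene",(330,215,362,265)),("top",(232,155,262,190))):
    f=np.load(f"{n}0.npz");d=f['d'];P=cloud(n,d)[b[1]:b[3],b[0]:b[2]].reshape(-1,3)
    q=P[P[:,2]>.02]; print(n,'lens shutter frame',S(q).min(0).round(),S(q).max(0).round(),S(q).mean(0).round())
    for m,s,c in blobs(mask(f['p'],'r')):
        q=cloud(n,d)[m&(d>0)]; print('red',S(q).min(0).round(),S(q).max(0).round())
print(S([.5871,-.0635,.07]),S([.529,-.143,.05]))
for y,z in((-68,250),(-68,112),(-15,112)): print(manip.inverse_kinematics(W(0,y,z),ROT))
E
```

```text
scene lens shutter frame [96. 53. 20.] [118.  87.  96.] [109.  68.  72.]
red [-56.  31.  31.] [-26.  75.  79.]
red [-80. -40.  -2.] [-14.  -2.  71.]
top lens shutter frame [95. 51. 21.] [116.  86.  99.] [103.  69.  77.]
red [-40. -41.  66.] [-19. -28.  73.]
red [-32.  34.  67.] [-30.  61.  80.]
[-29.21610972 -34.14810664  70.        ] [-116.92011026  -78.9126941    50.        ]
[-0.50461303  0.62594879  0.84232567  1.6628593  -0.51574738  1.08955495
  0.95718256]
[-0.34618803  0.74747867  0.59828722  1.73262449 -0.54376457  0.83315789
  0.97130918]
[-0.37657802  0.68311985  0.51400011  1.80584221 -0.4600769   0.77393043
  0.84452492]
```

Run:
```python
from h import *
manip.gripper_to(.0415)
manip.move_to(W(0,-68,230),ROT)
manip.move_l(W(0,-68,150),rate=.12)
print(manip.read_time_s(),S(manip.read_tool_pos()),manip.read_opening(),manip.read_force())
snap("a")
```

```text
4.3583 [  0.17736835 -68.33369865 150.62454761] 0.04171956629147867 [ 0.54041802 -0.81900878  0.07727102]
```

View pics/scene_az.png

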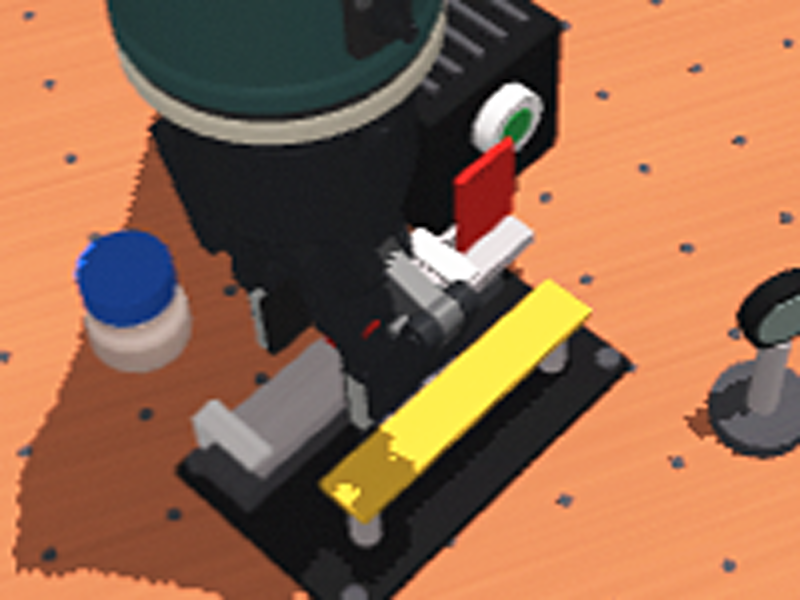

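View pics/top_az.png

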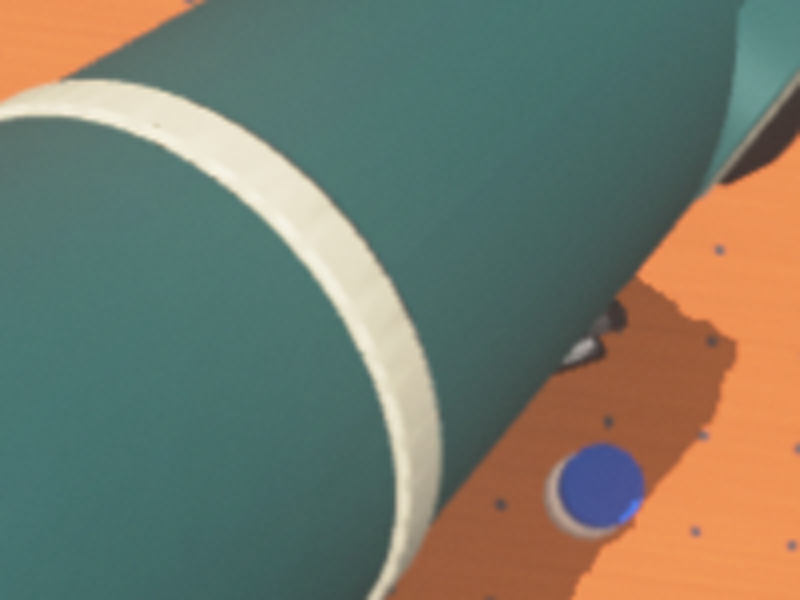

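Scene zoom: both fingers point down clear of the tab. The catch-side tip is at about (362,425), beside the bar in the picture because it is still high, and the other tip is near (270,345). I'll check the tip by depth, then descend with a guard.

Run:
```python
from h import *
f=np.load("scene_a.npz");P=S(cloud("scene",f['d']).reshape(-1,3))
m=(P[:,1]>-90)&(P[:,1]<-45)&(P[:,2]>60)&(P[:,2]<105)&(abs(P[:,0])<60)
q=P[m]
for a,b in((-60,0),(0,60)):
    r=q[(q[:,0]>a)&(q[:,0]<b)]; print(len(r),r.min(0).round(),r.max(0).round())
lo=manip.read_force(); z=118; 
manip.move_l(W(0,-68,134),rate=.1)
hit=manip.move_l(W(0,-68,112),rate=.02,guard=3)
print(hit,S(manip.read_tool_pos()),manip.read_force(),manip.read_time_s())
```

```text
136 [-34. -79.  78.] [-19. -58. 105.]
84 [ 21. -79.  79.] [ 36. -66. 105.]
True [-5.13819804e-03 -6.80357022e+01  1.18707471e+02] [ 1.15745951 -0.37121252  4.21591038] 5.5167
```

Run:
```python
from h import *
for z in (115,112,110):
    h=manip.move_l(W(0,-68,z),rate=.04,guard=25)
    manip.hold(.1)
    print(z,h,S(manip.read_tool_pos()).round(2),manip.read_force().round(2),manip.read_time_s())
snap("b")
```

```text
115 False [ 1.1000e-01 -6.8150e+01  1.1528e+02] [-0.45  0.18  6.07] 5.8667
112 False [  0.15 -68.17 112.38] [-0.76  0.14  6.51] 6.2167
110 False [  0.2  -68.19 110.48] [-0.77 -0.3   7.89] 6.5667
```

View pics/scene_bz.png

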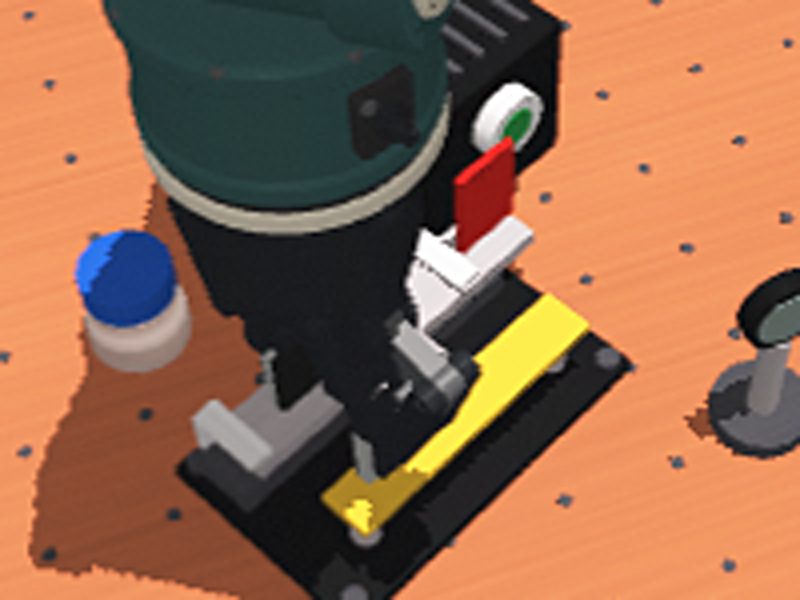

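The scene zoom shows the finger on the bar at (370,475). The bar has sunk: its end at (350,515) now nearly hides its post. I'll check the bar height by depth, then push with a guard.

Run:
```python
from h import *
for t in "ab":
    f=np.load(f"scene_{t}.npz");P=cloud("scene",f['d']);m=mask(f['p'],'y');print(t,np.median(P[m][:,2]))
a=manip.read_force()
h=manip.move_l(W(0,-16.5,110),rate=.05,guard=14)
manip.hold(.1)
print(h,S(manip.read_tool_pos()).round(2),(manip.read_force()-a)@np.c_[xh,yh,[0,0,1]],manip.read_force(),manip.read_time_s())
snap("c")
f=np.load("scene_c.npz");P=cloud("scene",f['d']);m=mask(f['p'],'y');print(np.median(P[m][:,2]))
for m,s,c in blobs(mask(f['p'],'r'),8): q=S(P[m&(f['d']>0)]);print(s,np.percentile(q,[3,97],axis=0).round(1))
```

```text
a 0.048984682175151506
b 0.038585980337231596
False [ 6.0000e-02 -1.7970e+01  1.1086e+02] [-0.08546352 -6.7507898   0.47388608] [ 2.50947787 -5.89217084  8.07718151] 7.95
0.03892463783070477
[282 173  14  29 216] [[-31.   65.8  33.1]
 [-26.3  95.3  77.9]]
[257 220   5  10  29] [[-21.4  -7.1  32.6]
 [-15.2  -3.4  57.1]]
```

View pics/scene_cz.png

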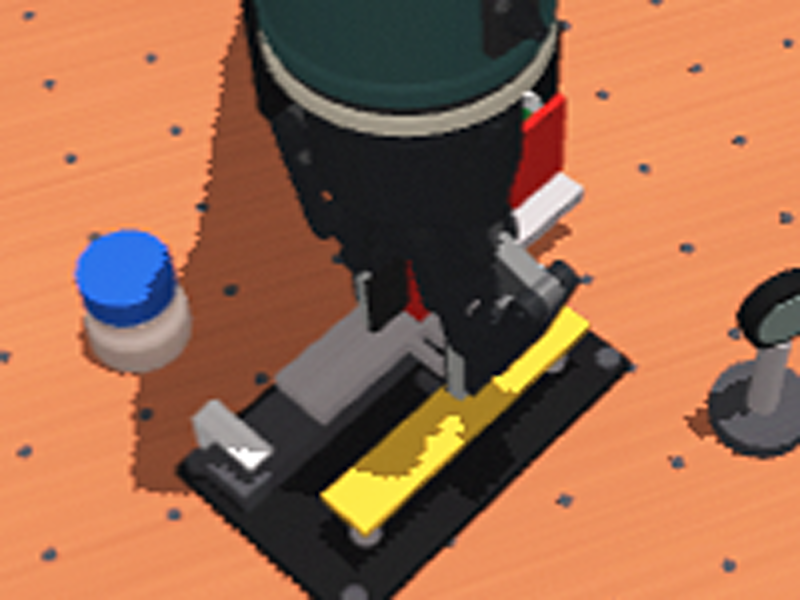

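The blade, at (540,150) in the zoom, has moved in front of the nozzle and the bar is still down (z 39 mm). I'll push a little further to confirm the end stop.

Run:
```python
from h import *
B=np.c_[xh,yh,[0,0,1]]
for y in (-15,-13.5,-12):
    h=manip.move_l(W(0,y,110),rate=.02,guard=18)
    manip.hold(.15)
    f=manip.read_force()@B
    print(y,h,S(manip.read_tool_pos()).round(2),f.round(2),manip.read_time_s())
    if h or f[1]<-22: break
snap("d")
f=np.load("scene_d.npz");P=cloud("scene",f['d']);m=mask(f['p'],'y');print(np.median(P[m][:,2]))
for m,s,c in blobs(mask(f['p'],'r'),8): q=S(P[m&(f['d']>0)]);print(s,np.percentile(q,[3,97],axis=0).round(1))
```

```text
-15 False [ 5.0000e-02 -1.6600e+01  1.1085e+02] [-0.88 -6.33  7.68] 8.45
-13.5 False [ 8.0000e-02 -1.5110e+01  1.1087e+02] [ 0.14 -6.85  7.77] 8.85
-12 False [  0.   -14.73 111.02] [  0.6  -14.82   3.38] 9.25
0.03907919679114835
[284 173  13  28 209] [[-30.6  20.7  33. ]
 [ 18.5  98.3 138.7]]
[258 215   6  14  37] [[-22.6  -4.1  32.4]
 [-15.2  -1.   61.9]]
```

The force jumped from 6.5 to 14.8 N as motion stopped at y ≈ -14.7, so the bolt is against its stop with the catch still down. Next I'll lift to release the catch, back off from the tab and check.

Run:
```python
from h import *
B=np.c_[xh,yh,[0,0,1]]
manip.move_l(W(0,-12,128),rate=.04); manip.hold(.2)
print(S(manip.read_tool_pos()).round(2),(manip.read_force()@B).round(2))
manip.move_l(W(0,-30,128),rate=.06)
print((manip.read_force()@B).round(2))
manip.move_l(W(0,-30,250),rate=.15)
q=manip.read_joints(); 
manip.move_to([.35,.35,.35],ROT)
snap("e"); print(manip.read_time_s(),manip.read_force())
for n in("scene","top"):
    f=np.load(f"{n}_e.npz");P=cloud(n,f['d']);m=mask(f['p'],'y')&(f['d']>0);print(n,'bar z',np.median(P[m][:,2]))
    for m,s,c in blobs(mask(f['p'],'r'),15): q=S(P[m&(f['d']>0)]);print(s,np.percentile(q,[3,50,97],axis=0).round(1).tolist())
    f=np.load(f"{n}0.npz")
```

```text
[ -0.27 -14.51 128.57] [  2.02 -15.75  -3.08]
[ 0.15  0.98 -0.75]
13.4583 [-0.79816222 -0.83705791  0.25405219]
scene bar z 0.049053296641252575
[283 173  14  28 248] [[-39.4, 68.4, 32.4], [-27.6, 82.4, 57.4], [-26.5, 97.7, 77.6]]
[251 204  15  25 268] [[-37.6, -4.0, 33.2], [-23.9, -2.1, 58.9], [-15.0, 8.1, 70.0]]
top bar z 0.05007407828865135
[296 213  10  14  79] [[-39.7, -4.1, 67.4], [-29.4, 2.1, 69.8], [-18.1, 7.7, 72.6]]
[253 230  15   7  30] [[-32.3, 68.8, 69.3], [-31.8, 81.5, 77.6], [-30.0, 94.2, 79.9]]
```

View pics/scene_ez.png

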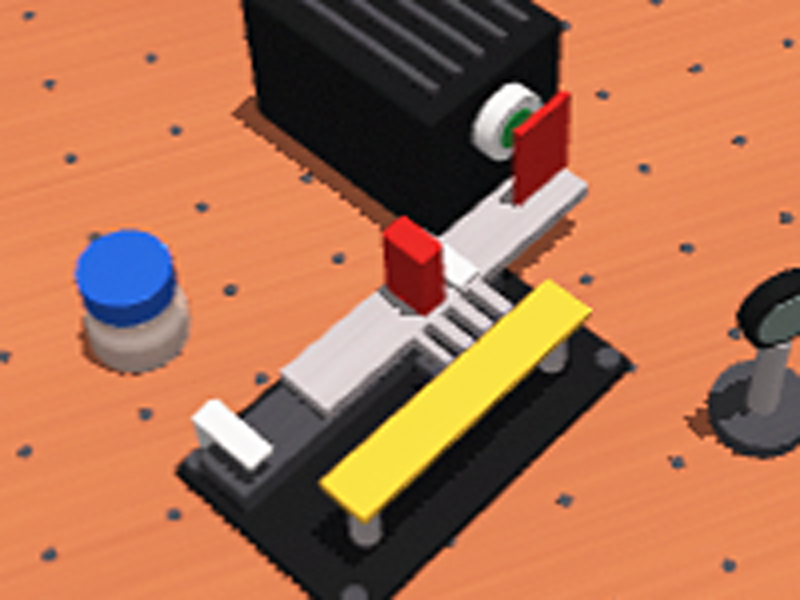

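View pics/top_ez.png

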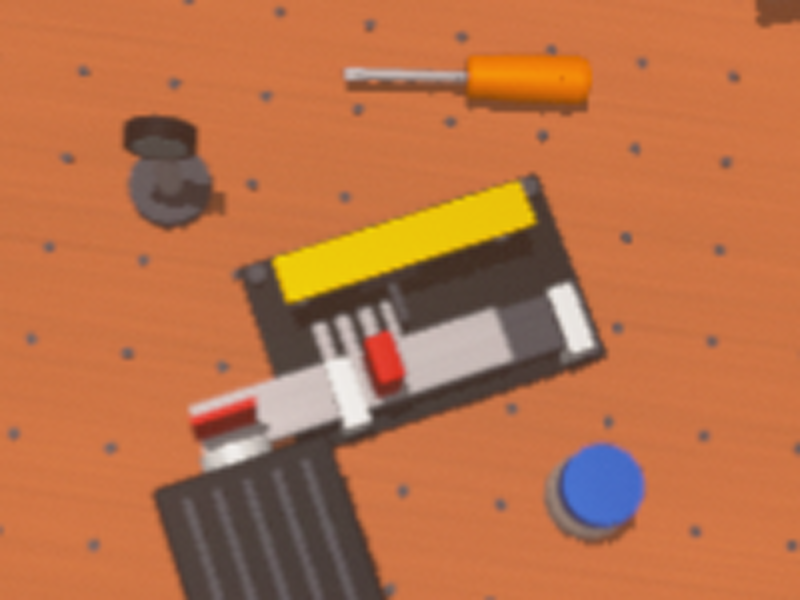

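Closed and locked: in the scene zoom the blade (540,150) is in front of the nozzle and the bar is back up. In the top zoom the tab is at (385,360). The jar and lens are where they were.

Run:
```python
from h import *
for n in("scene","top"):
    a=np.load(f"{n}0.npz")['p'];b=np.load(f"{n}_e.npz")['p']
    for t,(x0,y0,x1,y1) in {"scene":{"lens":(330,215,362,265),"drv":(232,298,322,352),"jar":(170,204,204,244)},"top":{"lens":(232,155,262,190),"drv":(288,140,356,160),"jar":(340,238,370,268)}}[n].items():
        print(n,t,np.abs(a[y0:y1,x0:x1].astype(int)-b[y0:y1,x0:x1]).mean().round(2))
job.finish_job()
```

```text
scene lens 2.72
scene drv 3.08
scene jar 3.19
top lens 1.88
top drv 1.92
top jar 1.94
the job is handed in; nothing more can be done
```

The laser is shut off: the bolt is fully closed, the red blade is in front of the opening, and the catch has sprung back up to lock it. I handed the job in at about 13.5 s of the 32 s allowed.

- **How it was done:** One fingertip pressed the catch bar down about 10 mm and held it there. The other pushed the tab until the force jumped from about 6.5 to 15 N at the bolt's end stop. Only then did I lift off, so the catch could spring up, and move the arm clear.
- **Bolt and blade:** The top camera shows the tab moved 36.2 mm, against 36 mm for fully closed. The blade is centred at y ≈ 82 mm, level with the opening.
- **Catch:** The bar is back at its starting height, 49–50 mm in both views. I did not test the lock by pushing the bolt back.
- **Loose items:** The lens, screwdriver and jar look the same as in the first pictures, with only noise-level differences.
- **Disagreements:** The first push stopped about 2 mm short of the end stop, so I pushed further until I felt it. The catch contact and the end stop each came about 2–3 mm beyond where I expected. I put that down to the 2 mm calibration error and the arm lagging its target by 1–2 mm under load.

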